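Sweep the wheel nuts into the scoop tray

TASK

Clear the loose wheel nuts off the workshop bench: with closed fingers, sweep all three brass-coloured nuts across the bench top and through the open front of the green scoop tray, until each lies wholly inside it. Only push the nuts along the bench, never pick one up or lift it, and leave the socket, the bearing and everything else on the bench where it stands. Finish with the fingers clear of everything.

Things in the scene. Friction and masses are not known exactly. Their poses are not given: they have to be found in the camera images.
- tray: green scoop tray fixed to the bench: three walls 30 mm high, 4 mm thick, front fully open. Origin: centre of the floor, at bench height; x points from open front to back wall. Inside 110 mm deep (front edge x = -0.055, back wall +0.055) and 170 mm wide (y = +-0.085). The black floor sheet is flush: nuts slide straight in. A flat tab, 30 mm high, sticks out 32 mm behind.
- nut_a_center (a point): one of three identical yellow-zinc (brass-coloured) wheel nuts, loose, standing flat on its flange: round flange 32 mm across and 4 mm high, above it a hexagon 22 mm across flats, 20 mm high in all, 40 to 85 g, slides but does not roll. This point is its centre, 10 mm above its underside; z up.
- nut_b_center (a point): one of three identical yellow-zinc (brass-coloured) wheel nuts, loose, standing flat on its flange: round flange 32 mm across and 4 mm high, above it a hexagon 22 mm across flats, 20 mm high in all, 40 to 85 g, slides but does not roll. This point is its centre, 10 mm above its underside; z up.
- nut_c_center (a point): one of three identical yellow-zinc (brass-coloured) wheel nuts, loose, standing flat on its flange: round flange 32 mm across and 4 mm high, above it a hexagon 22 mm across flats, 20 mm high in all, 40 to 85 g, slides but does not roll. This point is its centre, 10 mm above its underside; z up.
- socket_center (a point): bystander: chromed deep socket with a blue band, standing upright and loose, 28 mm across, 50 mm high, 120 g, standing among the nuts. Point at its centre, 25 mm up.
- bearing_center (a point): bystander: steel ball bearing with a blue seal, lying flat and loose, 42 mm across, 14 mm high, among the nuts. Point at its centre, 7 mm up.
- piston_center (a point): bystander: aluminium piston standing loose, 76 mm across, 55 mm high. Point at its centre.
- wrench: bystander: steel wrench lying loose on the bench beyond the nuts, about 180 mm long; its x is its length, z up.
- oil: bystander: white bottle with a red cap, loose, 64 mm across, 170 mm high. Origin under its centre.
- mug: bystander: blue mug, loose, 80 mm across, 90 mm high, handle at its +y. Origin under its centre.

How it is judged:
By the outcome, as a careful person would: the job done as asked, in the order asked, and still so for the second after the job is handed in, with the robot touching nothing.
It also fails if it takes over 72 s, if anything falls off the work surface, if the arm or the gripper's body presses on something with over 40 N, if the wrist force passes 120 N, or if a joint passes its speed limit or range.

ROBOT

A 6-joint arm with a two-finger parallel gripper is mounted at the origin on the work surface. World frame = base frame: x ahead of the robot, y to its left, z up, the work surface at z = 0. Lengths are in m, angles in rad, forces in N, time in s.
With the tool pointing down it reaches from about 0.275 to 0.875 m from the base axis. Payload 12.5 kg.
Tool frame: the origin (TCP) lies on the centre line of the jaws, within the pads' length; the fingertips stand r.finger_overhang ahead of it and the grasp point (between the pads) lies 3 mm ahead of it (r.finger_overhang is the distance from the TCP to the fingertips, in m); z points along the fingers, y is the direction in which the jaws open and shut (so a half turn about z gives the same grasp; the last joint's range is limited). The gripper opens to 85 mm and grips with 20 to 120 N. Pads are 22 mm wide; open, the fingers measure 114 mm over their backs; the gripper's body (76 mm by 85 mm) begins 54 mm behind the grasp point. The pads swing forward as they close: fully open they stand 13 mm farther back than shut.
Start: joints at [1.016, 0.351, 1.652, -0, 1.139, -0.085], TCP at [0.249, 0.49, 0.253] pointing down, gripper open.
Joint ranges: [-2.75, 2.75], [-0.79, 2.1], [0.01, 2.65], [-1.57, 4.71], [0.07, 3.14], [-2.87, 2.87]. Speed limits (rad/s): [2.22, 2.22, 2.79, 3.14, 3.14, 3.14].

INTERFACE

Orientations are given as a unit quaternion [x, y, z, w].
In Python, from cell import r, optics gives the robot as it stands. The module is installed in compiled form; this text tells all that it offers. Calls block until the motion is done:
- r.move_to(position, orientation): joint-space move of the TCP to a pose.
- r.move_linear(position, rot=None, vel=0.15): straight line of the TCP; rot=None keeps the orientation; vel is the mean speed in m/s.
- r.set_joints(angles): joint-space move.
- r.set_gripper(opening, squeeze=None): opening from 0.0 (shut) to 1.0 (fully open); squeeze is the grip in N (None keeps the last); returns when the fingers have stopped.
- r.sleep(seconds).
- r.inverse_kinematics(position, orientation): joint angles nearest the present ones, or None.
- optics.get_image(name): name is "side" or "top"; returns a dict with "pixels" (420x560x3 uint8, red, green, blue), "depth" (420x560 float32, m along the optical axis (not along the pixel's ray), 0 where there is no reading), "fx", "fy", "cx", "cy" (pixels), "camera_from_world" (4x4, takes a point from world to camera coordinates). Camera axes: x right, y down, z forward; pixel columns grow to the right and rows downward; lengths in m; the calibration is good to about 2 mm. A picture is of the moment at which its call begins.
A pose or a line that the arm cannot do raises r.PlanningError and nothing moves.
- r.hand_in(): hands the job in, once; it reports no verdict.
Readings, each from a call of its own:
- r.current_t(): time.
- r.current_q(): joint angles.
- r.current_qvel(): joint speeds.
- r.current_effort(): joint torques, N m.
- r.current_tool_pos(): TCP position.
- r.current_ee_rot(): TCP orientation.
- r.current_contact_force(): force on the tool from outside, world axes, zero at the start.
- r.current_torque(): the same for the moment, N m.
- r.current_opening(): opening from 0.0 (shut) to 1.0 (fully open).
Only numpy, scipy, OpenCV 4.12 (cv2) and the standard library are available. Lean on these libraries where they do the work, as an engineer would, in place of code of your own. Each camera call takes 0.05 s, during which the arm holds its last target.

## Working session

There is one attempt and no reset: what is moved stays moved. The work goes in short steps, each a Python script; the robot and the scene stay as the last script left them, time stands still between calls to the robot, and variables do not carry over. Pictures are saved under pics/ and viewed, and the job is handed in when it is done.

```bash
mkdir -p pics; python3 - <<'E'
from cell import r, optics
import cv2, numpy as np
for n in ("top","side"):
    d=optics.get_image(n); cv2.imwrite(f"pics/{n}0.png",d["pixels"][:,:,::-1])
    print(n,d["fx"],d["fy"],d["cx"],d["cy"]); print(np.round(d["camera_from_world"],4).tolist())
print(r.current_t(),r.finger_overhang,r.current_tool_pos(),r.current_ee_rot(),r.current_opening())
E
```

```text
top 417.6506074768985 417.6506074768985 281.93387078454754 214.2491167192546
[[0.0117, -0.9999, 0.0083, 0.095], [-0.9944, -0.0125, -0.105, 0.6025], [0.1051, -0.0071, -0.9944, 0.9514], [0.0, 0.0, 0.0, 1.0]]
side 427.6212709507623 427.6212709507623 276.4238058023741 209.46550735723866
[[-0.9707, -0.2401, -0.0008, 0.6025], [-0.1547, 0.6281, -0.7626, 0.0702], [0.1836, -0.7402, -0.6469, 0.9021], [0.0, 0.0, 0.0, 1.0]]
0.1 0.022 [0.24884223 0.49019259 0.25281014] [ 2.32776280e-01  9.72530161e-01 -5.06723479e-04 -1.80647520e-04] 0.9992906739741017
```

View pics/top0.png

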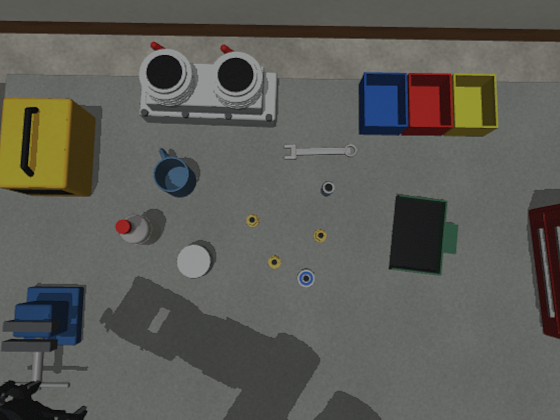

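View pics/side0.png

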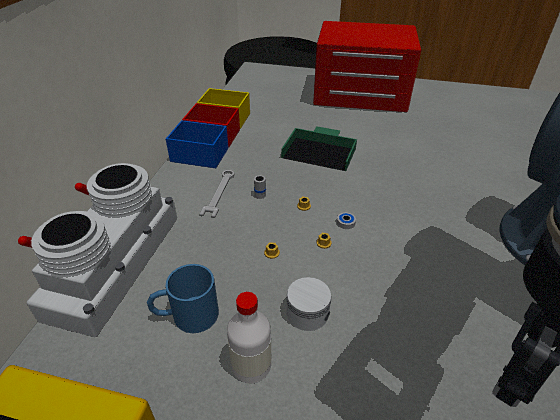

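The top view shows nuts near (252,220), (320,236) and (274,262), the socket at (328,188), the bearing at (306,278), and the tray at (390-445, 195-273) with its open front to the left (+y). Next I'll measure their positions.

```bash
cat > h.py <<'E'
from cell import r, optics
import cv2, numpy as np
def ray(d,u,v,z):
    T=d["camera_from_world"]; R=T[:3,:3]; c=-R.T@T[:3,3]
    w=R.T@np.array([(u-d["cx"])/d["fx"],(v-d["cy"])/d["fy"],1]); return (c+w*(z-c[2])/w[2])[:2]
def comps(m,amin=15):
    n,l,s,c=cv2.connectedComponentsWithStats(m.astype(np.uint8)); return [(c[i],s[i],l==i) for i in range(1,n) if s[i,4]>=amin]
def nuts(d):
    h=cv2.cvtColor(d["pixels"],cv2.COLOR_RGB2HSV); m=cv2.inRange(h,(15,110,70),(32,255,255))
    m=cv2.morphologyEx(m,cv2.MORPH_CLOSE,np.ones((5,5),np.uint8))
    out=[]
    for c,s,l in comps(m>0,25):
        if s[4]<600:
            cs,_=cv2.findContours(l.astype(np.uint8),cv2.RETR_EXTERNAL,cv2.CHAIN_APPROX_NONE)
            (u,v),rad=cv2.minEnclosingCircle(cs[0]); out.append((u,v,rad,s[4],c))
    return out
def pts(n):
    d=optics.get_image(n)
    return d,[(ray(d,u,v,0.006).round(4),round(u),round(v),round(rad,1),int(a)) for u,v,rad,a,c in nuts(d)]
E
python3 - <<'E'
from h import *
for n in("top","side"):
    d,p=pts(n); print(n); [print(q) for q in p]
    h=cv2.cvtColor(d["pixels"],cv2.COLOR_RGB2HSV)
    for c,s,l in comps(cv2.inRange(h,(100,110,80),(125,255,255))>0): print(" blue",c.round(1),s, ray(d,*c,0.012).round(4))
    if n=="top":
        g=(cv2.inRange(h,(50,80,20),(90,255,255))>0)
        for c,s,l in comps(g): print(" green",c.round(1),s)
        k=d["pixels"].max(2)<40; k[:, :380]=0;k[:,460:]=0;k[:180]=0;k[285:]=0
        for c,s,l in comps(k,300):
            cs,_=cv2.findContours(l.astype(np.uint8),0,2); b=cv2.boxPoints(cv2.minAreaRect(cs[0]))
            print("black",s,[(q.round(1),ray(d,*q,0).round(4)) for q in b])
    cv2.imwrite(f"pics/{n}z.png", cv2.resize(d["pixels"][165:295,230:470] if n=="top" else d["pixels"][110:270,180:380],(800,433) if n=="top" else (750,600),interpolation=cv2.INTER_CUBIC)[:,:,::-1])
E
```

```text
top
(array([0.5889, 0.1738]), 252, 220, 6.2, 123)
(array([0.5542, 0.0109]), 320, 235, 6.3, 122)
(array([0.4902, 0.1199]), 274, 262, 6.4, 129)
 blue [382.6 103.1] [ 364   72   44   55 1648] [ 0.8829 -0.1436]
 blue [175.2 174.1] [154 150  35  42 472] [0.6977 0.3615]
 blue [306. 278.] [300 272  13  13  77] [0.4525 0.0437]
 blue [ 52.5 293.1] [ 27 288  52  18 422] [0.411  0.6373]
 blue [ 32.4 311.9] [ 15 305  36  15 511] [0.3672 0.681 ]
 blue [ 73.5 320.6] [ 70 317   7   7  34] [0.3483 0.5844]
 blue [ 31.2 334.4] [ 14 332  35   7 196] [0.3161 0.68  ]
 blue [ 65.7 339.8] [ 56 335  20  10 162] [0.3046 0.5996]
 green [439.1 234.5] [390 195  68  80 902]
black [ 389  195   56   78 3552] [(array([388.8, 268. ], dtype=float32), array([ 0.4781, -0.156 ])), (array([395.5, 194.8], dtype=float32), array([ 0.656, -0.175])), (array([445.5, 199.3], dtype=float32), array([ 0.6464, -0.2975])), (array([438.9, 272.5], dtype=float32), array([ 0.4687, -0.2762]))]
side
(array([ 0.6321, -1.5974]), 349, 8, 11.2, 123)
(array([ 0.1557, -1.7137]), 444, 8, 8.3, 85)
(array([ 0.5032, -1.4699]), 372, 17, 4.9, 31)
(array([ 0.0867, -1.3104]), 466, 34, 18.1, 88)
(array([-0.0704, -1.3274]), 503, 36, 8.2, 64)
(array([ 0.2348, -0.9086]), 434, 66, 15.2, 323)
(array([ 0.0791, -0.9468]), 476, 66, 17.0, 102)
(array([-0.0666, -0.8562]), 522, 80, 12.5, 192)
(array([ 0.049 , -0.8412]), 488, 78, 6.4, 35)
(array([0.5532, 0.0084]), 304, 203, 7.3, 146)
(array([0.4882, 0.1178]), 324, 240, 8.1, 177)
(array([0.5884, 0.1727]), 272, 250, 8.3, 188)
 blue [196.5 133.4] [166 120  61  26 222] [ 0.9105 -0.2194]
 blue [346.2 217.8] [339 213  15  10  70] [0.4512 0.0434]
 blue [181.5 286.4] [147 264  67  40 348] [0.7265 0.3102]
 blue [161.6 311.4] [153 308  19   7  76] [0.7376 0.3712]
```

View pics/topz.png

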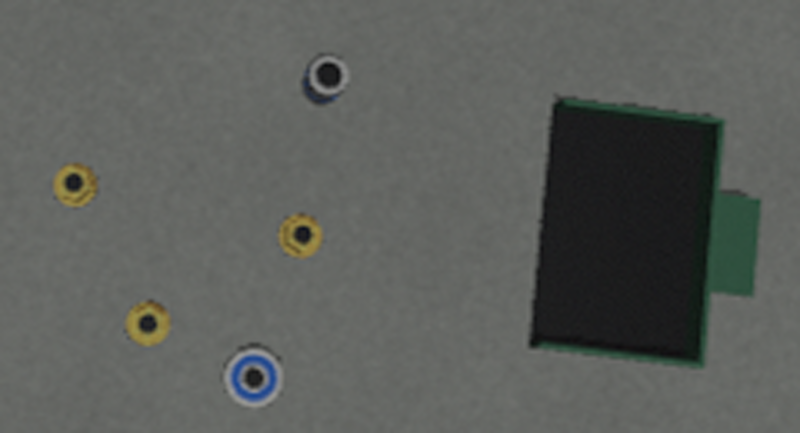

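Nut positions from the two views agree within about 2 mm. Next I cross-check the tray front edge and the socket, then plan the pushes.

```bash
cat >> h.py <<'E'
def rot(dirn,flip):
    from scipy.spatial.transform import Rotation as Ro
    x=np.array([dirn[0],dirn[1],0.])*(-1 if flip else 1); z=np.array([0,0,-1.]); y=np.cross(z,x)
    return Ro.from_matrix(np.stack([x,y,z],1)).as_quat()
E
python3 - <<'E'
from h import *
dt=optics.get_image("top"); ds=optics.get_image("side")
for d,n in((dt,"top"),(ds,"side")):
    k=(d["pixels"].max(2)<42)
    if n=="top": m=np.zeros_like(k); m[185:285,380:460]=1
    else: m=np.zeros_like(k); m[125:172,275:360]=1
    c=max(comps(k&(m>0),300),key=lambda a:a[1][4])
    cs,_=cv2.findContours(c[2].astype(np.uint8),0,1); P=cs[0][:,0]
    W=np.array([ray(d,*p,0) for p in P]); 
    # front-edge points: largest y for each x bin
    b=np.round(W[:,0]/0.006); F=np.array([W[b==i][W[b==i][:,1].argmax()] for i in np.unique(b)])[3:-3]
    a=np.polyfit(F[:,0],F[:,1],1); print(n,"front y=a x+b",a,"res",np.std(F[:,1]-np.polyval(a,F[:,0])),"x rng",W[:,0].min(),W[:,0].max())
print("socket top", ray(dt,328,187.5,0.05), "side", ray(ds,260,179,0.05))
cv2.imwrite("pics/sidez.png", cv2.resize(ds["pixels"][110:270,180:380],(750,600),interpolation=cv2.INTER_CUBIC)[:,:,::-1])
E
```

```text
top front y=a x+b [-0.1096816  -0.10493149] res 0.0007185626482898434 x rng 0.4697596536332916 0.6555375498111282
side front y=a x+b [-0.11439096 -0.10086387] res 0.0012754847711333858 x rng 0.46325709986119856 0.6581765120816594
socket top [ 0.66324599 -0.00393318] side [ 0.66008665 -0.00089729]
```

```bash
sleep 1
```

```text
(no output)
```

View pics/sidez.png

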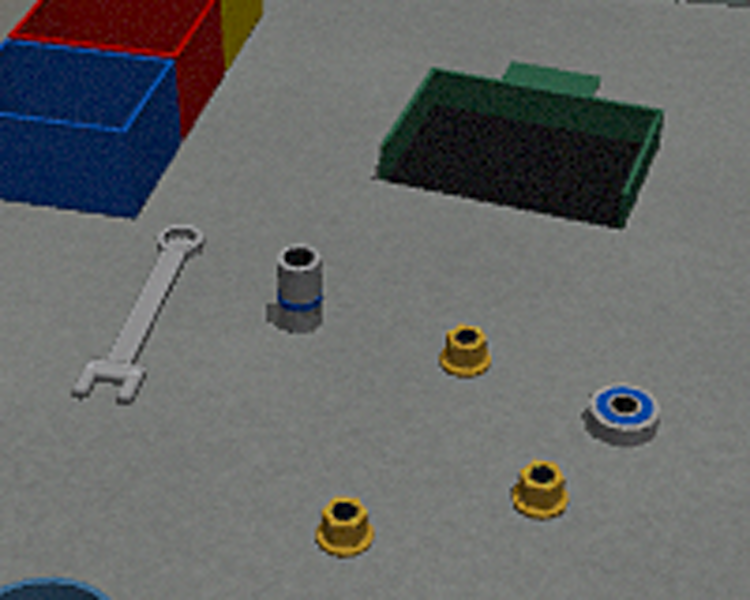

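The magnified side view confirms the layout. The tray front runs along y ≈ -0.110x - 0.104, which puts the tray centre at about (0.561, -0.221). I'll check reach first, then push nut B.

```bash
cat >> h.py <<'E'
XT=np.array([-0.109,-0.994]); YT=np.array([0.994,-0.109]); C0=np.array([0.561,-0.2207])
TZ=r.finger_overhang+0.0025
def w2t(p): p=np.array(p)-C0; return np.array([p@XT,p@YT])
def t2w(x,y): return C0+x*XT+y*YT
def plan(nut,tgt,flip,gap=0.014):
    nut=np.array(nut); g=t2w(*tgt); u=(g-nut)/np.linalg.norm(g-nut)
    return nut-u*(0.027+gap), g-u*0.027, u, rot(u,flip)
def P(xy,z): return [float(xy[0]),float(xy[1]),float(z)]
def sweep(nut,tgt,flip,vel=0.09,lift=0.12):
    s,e,u,q=plan(nut,tgt,flip)
    r.move_to(P(s,0.13),q); r.move_linear(P(s,TZ),vel=0.10)
    print("down",r.current_tool_pos().round(4),r.current_contact_force().round(2))
    r.move_linear(P(e,TZ),vel=vel); print("end",r.current_tool_pos().round(4),r.current_contact_force().round(2))
    r.move_linear(P(e-u*0.03,TZ),vel=0.12); r.move_linear(P(e-u*0.03,lift),vel=0.2)
    print("t",r.current_t())
E
python3 - <<'E'
from h import *
J={"B":([.5538,.0097],(.025,.015)),"C":([.4893,.1188],(0,-.025)),"A":([.5887,.1732],(0,.055))}
for k,(n,t) in J.items():
    for f in(0,1):
        s,e,u,q=plan(n,t,f)
        for p in(s,e):
            j=r.inverse_kinematics(P(p,TZ),q); print(k,f,p.round(3),None if j is None else np.round(j,2))
r.set_gripper(0.0); print(r.current_opening(),r.current_t())
E
```

```text
B 0 [0.551 0.051] None
B 0 [ 0.571 -0.22 ] [-0.44  0.76  1.61 -0.    0.77  2.62]
B 1 [0.551 0.051] [ 0.01  0.69  1.78 -0.    0.67 -0.07]
B 1 [ 0.571 -0.22 ] [-0.44  0.76  1.61 -0.    0.77 -0.52]
C 0 [0.484 0.159] None
C 0 [ 0.532 -0.191] [-0.43  0.7   1.74 -0.    0.69  2.58]
C 1 [0.484 0.159] [ 0.23  0.64  1.9  -0.    0.61  0.09]
C 1 [ 0.532 -0.191] [-0.43  0.7   1.74 -0.    0.69 -0.57]
A 0 [0.586 0.214] None
A 0 [ 0.614 -0.2  ] [-0.39  0.81  1.52 -0.    0.82  2.69]
A 1 [0.586 0.214] [ 0.28  0.78  1.58 -0.    0.78  0.21]
A 1 [ 0.614 -0.2  ] [-0.39  0.81  1.52 -0.    0.82 -0.45]
0.0024674665507104497 1.0667
```

```bash
python3 - <<'E'
from h import *
sweep([.5538,.0097],(.025,.015),1)
for n in("top","side"):
    d,p=pts(n); [print(n,q,w2t(q[0]).round(4)) for q in p if abs(q[0][1])<.4 and .4<q[0][0]<.75]
    cv2.imwrite(f"pics/{n}1.png",d["pixels"][:,:,::-1])
E
```

```text
down [0.5511 0.0506 0.0251] [0.48 0.62 0.84]
end [ 0.5712 -0.2201  0.0245] [0.31 0.43 0.52]
t 8.4417
top (array([0.5889, 0.1738]), 252, 220, 6.2, 123) [-0.3952 -0.0153]
top (array([0.4901, 0.1195]), 274, 262, 6.3, 128) [-0.3304 -0.1076]
side (array([ 0.5731, -0.2508]), 315, 145, 5.8, 95) [0.0286 0.0153]
side (array([0.4882, 0.1178]), 324, 240, 8.1, 175) [-0.3285 -0.1093]
side (array([0.5884, 0.1733]), 271, 250, 8.2, 188) [-0.3946 -0.0157]
```

View pics/side1.png

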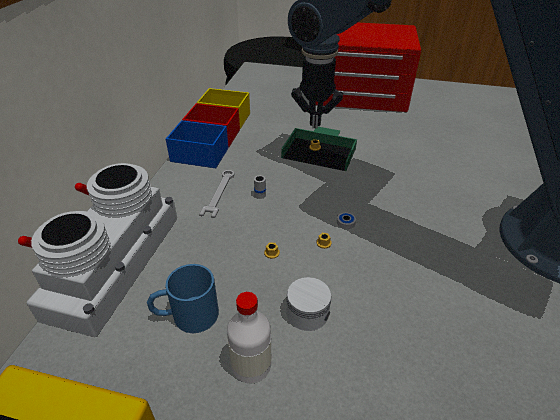

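Nut B sits inside the tray at (315,145) in the side view, which is tray (0.029, 0.015) against a target of (0.025, 0.015). Nothing else has moved. Next is nut C, with a check at the end, then nut A.

```bash
python3 - <<'E'
from h import *
sweep([.4892,.1187],(0,-.025),1)
for n in("side",):
    d,p=pts(n); [print(n,q,w2t(q[0]).round(4)) for q in p if abs(q[0][1])<.4 and .4<q[0][0]<.75]
    cv2.imwrite(f"pics/{n}2.png",cv2.resize(d["pixels"][90:290,150:400],(750,600))[:,:,::-1])
    h=cv2.cvtColor(d["pixels"],cv2.COLOR_RGB2HSV)
    for c,s,l in comps(cv2.inRange(h,(100,110,80),(125,255,255))>0): print(" blue",c.round(1),s[4], ray(d,*c,0.012).round(4))
E
```

```text
down [0.4839 0.1594 0.025 ] [ 0.37  0.26 -0.77]
end [ 0.5324 -0.1911  0.0245] [0.45 0.1  0.06]
t 16.2083
side (array([ 0.5531, -0.2372]), 321, 148, 12.8, 218) [ 0.0173 -0.0061]
side (array([0.5885, 0.1729]), 271, 250, 8.3, 191) [-0.3942 -0.0156]
 blue [196.  133.4] 224 [ 0.912  -0.2193]
 blue [173.  150.5] 22 [ 0.9378 -0.1195]
 blue [346.2 217.7] 76 [0.4511 0.0428]
 blue [181.2 286.6] 353 [0.7268 0.3108]
 blue [161.8 311.4] 77 [0.7375 0.371 ]
```

View pics/side2.png

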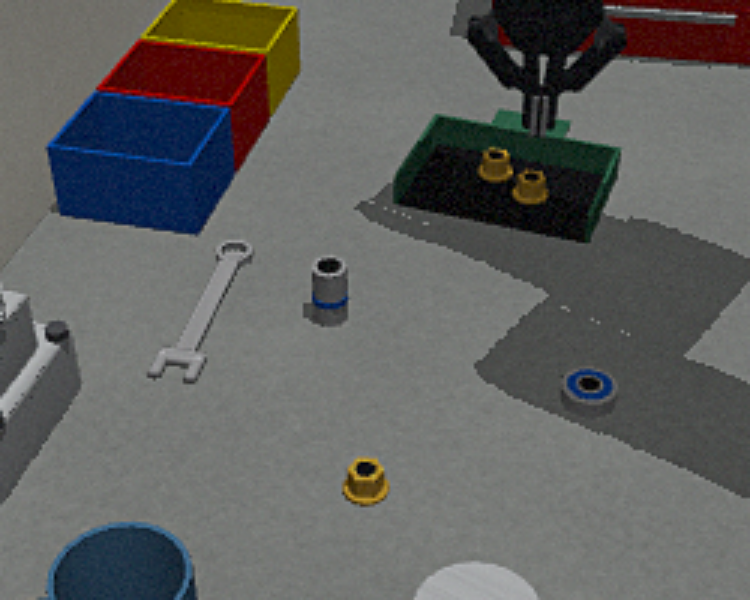

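Two nuts are now inside the tray, at (495,164) and (531,186) in this crop. The socket and bearing haven't moved. Nut A is next, followed by a retreat.

```bash
python3 - <<'E'
from h import *
sweep([.5887,.1732],(0,.055),1)
r.move_linear([0.42,0.12,0.25],vel=0.25)
for n in("top","side"):
    d,p=pts(n); [print(n,q,w2t(q[0]).round(4)) for q in p if abs(q[0][1])<.4 and .4<q[0][0]<.75]
    cv2.imwrite(f"pics/{n}3.png",d["pixels"][:,:,::-1] if n=="top" else cv2.resize(d["pixels"][90:290,150:400],(750,600))[:,:,::-1])
    h=cv2.cvtColor(d["pixels"],cv2.COLOR_RGB2HSV)
    for c,s,l in comps(cv2.inRange(h,(100,110,80),(125,255,255))>0): print(" blue",c.round(1),s[4], ray(d,*c,0.012).round(4))
print(r.current_t(),r.current_contact_force())
E
```

```text
down [0.5864 0.2142 0.0252] [ 0.08  0.54 -0.09]
end [ 0.6138 -0.1997  0.0245] [-0.94  0.76  1.27]
t 24.6667
top (array([ 0.6172, -0.2251]), 417, 210, 7.1, 151) [-0.0018  0.0563]
top (array([ 0.5732, -0.2461]), 426, 229, 7.4, 158) [0.0239 0.0149]
top (array([ 0.5364, -0.2166]), 414, 244, 7.0, 153) [-0.0014 -0.0249]
 blue [382.6 103.1] 1653 [ 0.8829 -0.1437]
 blue [175.2 174.1] 476 [0.6978 0.3614]
 blue [305.5 273.6] 30 [0.4628 0.0448]
 blue [ 52.6 293.1] 424 [0.411  0.6372]
 blue [ 32.4 311.9] 519 [0.3672 0.6809]
 blue [ 73.7 320.3] 39 [0.3491 0.584 ]
 blue [ 31.4 334.4] 198 [0.316  0.6796]
 blue [ 65.7 339.7] 166 [0.3048 0.5995]
side (array([ 0.5522, -0.24  ]), 322, 148, 12.9, 227) [ 0.0201 -0.0066]
side (array([ 0.6153, -0.2302]), 298, 146, 5.9, 99) [0.0035 0.055 ]
 blue [195.7 142.8] 814 [ 0.8935 -0.1712]
 blue [346.1 217.8] 77 [0.4514 0.0434]
 blue [181.1 286.5] 358 [0.7269 0.3108]
 blue [161.7 311.4] 83 [0.7375 0.3712]
26.4 [-0.55654246 -1.06506977  0.05698315]
```

View pics/side3.png

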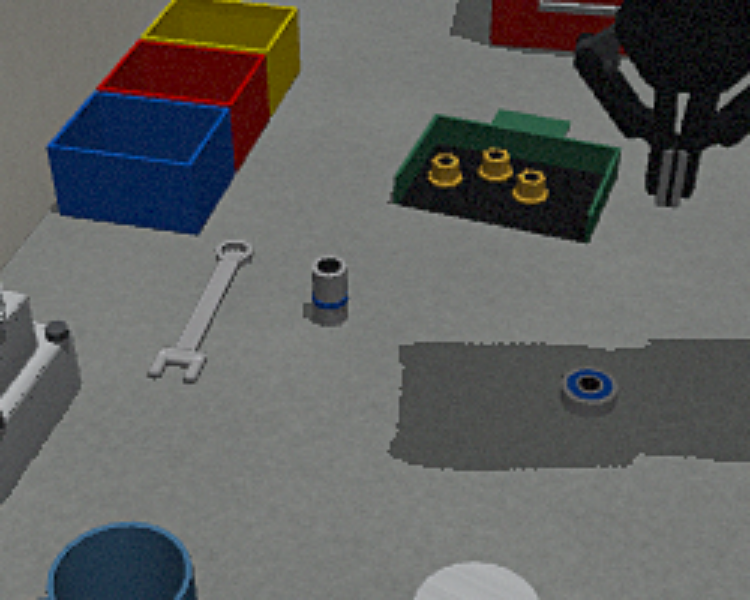

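View pics/top3.png

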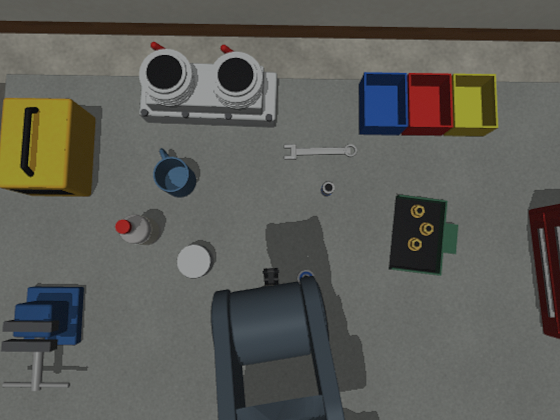

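All three nuts stand inside the tray, at (417,210), (426,229) and (414,244) in the top view. The socket is still at (328,188), the bearing at side (346,218), and the gripper is well clear. I'm handing it in.

```bash
python3 - <<'E'
from h import *
r.sleep(0.5); r.hand_in(); print(r.current_t())
E
```

```text
the job is handed in; nothing more can be done
the job is handed in; nothing more can be done
```

All three nuts are inside the green tray, and I handed the job in at about 27 s of the 72 s allowed. With the fingers shut and their tips about 2.5 mm above the bench, I swept each nut straight in through the open front: B first, then C, then A. None was lifted.

- **Nuts:** in the last top view their centres lie at tray coordinates (-0.002, 0.056), (0.024, 0.015) and (-0.001, -0.025). The nearest flange edge is about 13 mm from a wall, and the nuts nearest the open front are about 37 mm inside it.
- **Bystanders:** the bearing and mug measured within about 1 mm of where they started. The socket, wrench, piston and oil bottle look unmoved in the before and after pictures, but I did not measure them again.
- **Forces and clearance:** the wrist force read under 2 N at each check (end of descent, end of push), but I did not log it during the pushes. The gripper finished at about 0.25 m height, touching nothing.
- **Disagreements:** in the last side view, nuts B and C merged into one blob, so only the top view measures them separately. In the last top view, the arm partly hid the bearing, so its position comes from the side view. Otherwise the two views agreed within about 5 mm.

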